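Load the sprung vial stage and hold it at the light barrier

ROBOT

A 7-joint arm with a two-finger parallel gripper is mounted at the origin on a cart in front of the work surface, level with it; the furniture and walls round the work are solid. World frame = base frame: x ahead of the robot, y to its left, z up, the work surface at z = 0. Lengths are in m, angles in rad, forces in N, time in s.
With the tool pointing down it reaches from about 0.425 to 0.875 m from the base axis. Payload 4.7 kg.
Tool frame: the origin (TCP) lies midway between the tips of the shut fingers; the grasp point (between the pads) lies ctrl.grasp_offset behind it (ctrl.grasp_offset is the distance from the TCP to the grasp point, in m); z points along the fingers, y is the line along which they close (so a half turn about z gives the same grasp; the last joint's range is limited). The gripper opens to 87 mm and grips with 3 to 60 N. Pads are 19 mm wide; open, the fingers measure 117 mm over their backs; the gripper's body (75 mm by 190 mm) begins 51 mm behind the grasp point.
Start: joints at [-1.187, 0.321, -0.07, 1.45, 0.023, 1.371, -0.057], TCP at [0.235, 0.606, 0.223] pointing down, gripper open.
Joint ranges: [-2.86, 2.86], [-0.3, 2.09], [-1.38, 1.24], [0.06, 2.45], [-1.56, 4.7], [0.09, 2.05], [-2.69, 2.69]. Speed limits (rad/s): [2.57, 2.57, 3.14, 3.14, 3.14, 3.14, 3.14].

INTERFACE

Orientations are given as a rotation vector (axis times angle).
In Python, from bench import ctrl gives the robot as it stands. The module is installed in compiled form; this text tells all that it offers.
- The arm moves only by the tool jog_arm, never from a script. Its argument "moves" is one flat list of numbers, 7 for each row, row after row: the shift along the tool's x, y, z in units of 30 cm (1.0 is 30 cm), then the turn, a rotation vector about the tool's x, y, z in units of 60 degrees (1.0 is 60 degrees), then the gripper's target within -1 to 1 (fully open at 1, half-way at 0, shut at -1). In form: [x, y, z, wx, wy, wz, fingers, x, y, z, wx, wy, wz, fingers, ...]. A call has exactly 8 rows; each row is the pose to reach, as a shift and turn from the pose commanded when the call began, along the tool's axes at that moment; what a row does not reach only later rows make up. A row lasts 1/8 s, in which the tool goes at most 62.5 mm and 10.7 degrees, less where a joint would pass 70% of its speed; a pose out of reach is approached as far as the arm can. A call with a number of a shift or a turn outside -1 to 1 is refused whole. A call with a gripper value outside its range is refused whole. The fingers move at their own pace and stop on an object; "newtons" is the grip in N (left out, the last holds). Time passes only in rows, so rows that repeat a pose let the fingers close, or fill a call up. It gives the time, the measured TCP pose, the force, the opening and the grip force at its end, in the units of the state.
- ctrl.get_state(): the state, without advancing time (a new reading comes with each control period).
- ctrl.get_image(name): name is "scene" or "side" or "wrist"; returns a dict with "pixels" (480x640x3 uint8, red, green, blue), "fx", "fy", "cx", "cy" (pixels), "xyz" and "rotation" of the camera in the world; the wrist camera has in their place "tool_from_camera" (4x4, takes a point from camera to tool coordinates, whose origin is the TCP and whose axes are the flange's). Camera axes: x right, y up, looking along -z (the intrinsics and any distortion apply to the point x, -y, -z); pixel columns grow to the right and rows downward; lengths in m; the calibration is good to about 2 mm. A picture is of the moment at which its call begins: read the wrist's pose just before it. There is no depth.
- ctrl.close_job(): hands the job in; it is judged then, once.
The state is a dict: "time": time; "joint_positions": joint angles; "qd": joint speeds; "joint_torque": joint torques, N m; "position": TCP position; "tool_rot": TCP orientation; "ft_force": force on the tool from outside, world axes, zero at the start; "torque": the same for the moment, N m; "grip_width": opening from 0.0 (shut) to 1.0 (fully open); "grip_force": force on a finger pad.
Only numpy, scipy, OpenCV 4.12 (cv2) and the standard library are available. Lean on these libraries where they do the work, as an engineer would, in place of code of your own. Each camera call takes 0.05 s, during which the arm holds its last target. There are 200 camera calls.

TASK

Stand the white sample vial upright in the black holder cup of the blue carriage and let go of it. Then take the carriage by its orange handle and draw it smoothly out against its spring until the white line beside the cup is level with the red line of the light-barrier bracket, so that the vial stands in the beam, and finish still holding it there by the handle. Do not let the carriage snap back, do not knock the vial over, and leave the amber vial, the blue-capped bottle, the blue tape roll and the clear case where they are.

Things in the scene. Friction and masses are not known exactly. Their poses are not given: they have to be found in the camera images.
- vial_center (a point): Centre, half-way up, of the loose white sample vial: 22 mm in diameter, 57 mm tall, screw cap on top (cap about the upper 15 mm), 22 g. At the start it stands on the work surface, either left or right of the stage. Its z axis points up along the vial. The cup is 12 mm deep, so grip the vial in its upper half to keep the fingers above the cup's rim.
- stage_base: Fixed aluminium base plate of the vial stage, 255 mm long along its own x, 110 mm wide, its top 14 mm above the work surface. Its origin lies on the work surface on the centre line; its x axis points along the slide away from the handle, towards the grey spring housing (52 mm tall), its z up. The carriage is pulled along -x; fully home, its cup's axis is at x = +0.055 and its handle at x = -0.065.
- carriage (a joint): Travel of the blue carriage along the base's -x, m: 0 = fully home (where the spring brings it back), 0.090 = end stop. The spring pulls home with about 4 N at 0 and 70 N/m more, 10.5 N at the end stop; released, the carriage runs home.
- handle (a point): Middle of the orange handle bar on the carriage's front end: a level round bar 12 mm thick, 64 mm long across the slide (along y of this point), centre 65 mm above the work surface. Two 10 mm steel posts 52 mm apart carry it, with 29 mm of free height beneath. The point's x axis points along the slide away from the pull, z up; it moves with the carriage. It lies 120 mm in front of the cup.
- holder (a point): Centre of the inner floor of the black round holder cup on the carriage, 26 mm above the work surface: bore 30 mm, outside 38 mm, rim 12 mm above this floor. The white line across the carriage passes through this point; the point moves with the carriage, axes like the base's. A seated vial has its centre 28.5 mm above this point.
- mark (a point): Point on the slide's centre line at the red line of the light-barrier bracket (26 mm above the work surface). The bracket is two black posts 16 mm square, 76 mm tall, either side of the slide with 78 mm between them, fixed on the base 35 to 70 mm in front of the cup's home place. Axes like the base's: the carriage is at the mark when the holder has x = 0 in this frame.
- amber_vial: Bystander: tall vial with amber contents, 28 mm in diameter, 113 mm tall, loose; origin at the centre of its underside. It stands on the other side of the stage from the white vial.
- bottle: Bystander: small clear bottle with blue cap, 56 mm in diameter, 99 mm tall, loose; origin at the centre of its underside.
- tape: Bystander: roll of blue tape lying flat, 62 mm in diameter, 25 mm tall, loose; origin at the centre of its underside.
- case: Bystander: clear hinged case with three cells, 58 x 78 x 29 mm, loose; origin at the centre of its underside.
Mind the look-alikes: they are no part of the job. Leave any brown or yellow look-alike of the part that bears vial_center alone.

How it is judged:
By the outcome, as a careful person would: the job done as asked, in the order asked, and still so for the second after the job is handed in, while the arm keeps its last pose, push and grip.
It also fails if it takes over 51 s, if anything falls off the work surface, if the arm or the gripper's body presses on something with over 40 N, if the wrist force passes 120 N, or if a joint passes its speed limit or range.

## Working session

There is one attempt and no reset: what is moved stays moved. The work goes in short steps, Python scripts to look and compute and a tool call to move; the robot and the scene stay as the last step left them, time stands still between calls to the robot, and variables do not carry over. Pictures are saved under pics/ and viewed, at most 13 in all, crops included, and the job is handed in when it is done.

Besides the shell and the picture viewer there is one more tool, called after "Request:" by a JSON object that holds its "op" and its "data". jog_arm: Moves the arm, as the interface text tells. Its arguments: {"type":"object","properties":{"moves":{"type":"array"},"newtons":{"type":"number"}},"required":["moves"]}

```bash
mkdir -p pics; cat > h.py <<'E'
import numpy as np,cv2
from scipy.spatial.transform import Rotation as R
from bench import ctrl
def grab(n,f):
    s=ctrl.get_state(); im=ctrl.get_image(n); cv2.imwrite(f'pics/{f}.png',im['pixels'][:,:,::-1]); 
    if n=='wrist':
        T=np.eye(4);T[:3,:3]=R.from_rotvec(s['tool_rot']).as_matrix();T[:3,3]=s['position'];W=T@im['tool_from_camera'];im['xyz']=W[:3,3];im['rotation']=W[:3,:3]
    return im
def rot(im):
    r=np.array(im['rotation'],float)
    return r if r.shape==(3,3) else R.from_rotvec(r).as_matrix() if r.size==3 else R.from_quat(r).as_matrix()
def ray(im,u,v):
    d=np.array([(u-im['cx'])/im['fx'],-(v-im['cy'])/im['fy'],-1.]);return np.array(im['xyz']),rot(im)@d
def onz(im,u,v,z):
    o,d=ray(im,u,v);return o+d*(z-o[2])/d[2]
def proj(im,p):
    c=rot(im).T@(np.array(p)-im['xyz']);return np.array([im['cx']+im['fx']*c[0]/-c[2],im['cy']+im['fy']*c[1]/c[2]])
def todelta(p,yaw=None):
    "shift in move units to bring TCP to p"
    s=ctrl.get_state();M=R.from_rotvec(s['tool_rot']).as_matrix();return M.T@(np.array(p)-s['position'])/.3
E
python3 - <<'E'
from h import *
import pickle
D={}
for n in('scene','side','wrist'):
    im=grab(n,n+'0');D[n]=im;print(n,{k:(v if np.isscalar(v) else np.round(v,3).tolist()) for k,v in im.items() if k!='pixels'})
pickle.dump(D,open('d0.pkl','wb'))
s=ctrl.get_state();print(s,ctrl.grasp_offset)
E
```

```text
scene {'fx': 622.0632428488092, 'fy': 622.0632428488092, 'cx': 321.9875458748033, 'cy': 236.21237873753225, 'xyz': [0.12, -0.354, 0.869], 'rotation': [0.739, -0.238, -0.6]}
side {'fx': 436.90857851839866, 'fy': 436.90857851839866, 'cx': 322.93640857467403, 'cy': 231.83856270180547, 'xyz': [0.366, 0.997, 0.507], 'rotation': [0.222, -1.469, -2.5]}
wrist {'fx': 431.66804479501343, 'fy': 431.66804479501343, 'cx': 314.26535113694206, 'cy': 242.94640628870025, 'tool_from_camera': [[0.001, 0.965, 0.263, 0.072], [1.0, -0.001, -0.0, 0.0], [0.0, 0.263, -0.965, -0.162], [0.0, 0.0, 0.0, 1.0]], 'xyz': [0.168, 0.632, 0.383], 'rotation': [[0.361, -0.9, -0.245], [0.933, 0.348, 0.097], [-0.002, -0.263, 0.965]]}
{'time': 0.15, 'joint_positions': array([-1.18690281,  0.3216511 , -0.07008914,  1.45140039,  0.02263027,
        1.37079982, -0.05690905]), 'qd': array([-0.00053364, -0.00099957,  0.00024215, -0.0047199 , -0.00035419,
        0.00129798, -0.00071416]), 'joint_torque': array([-1.37622951e-04, -4.91794574e+01, -4.04774314e-01, -3.12879360e+01,
       -6.40393468e-02,  4.04785154e-02,  1.27460480e-04]), 'position': array([0.2348237 , 0.60564887, 0.22171104]), 'tool_rot': array([-5.77497662e-01, -3.08789735e+00,  2.29951014e-03]), 'ft_force': array([ 0.85402163, -0.23300179, -0.01960952]), 'torque': array([ 0.03459381, -0.01334152, -0.0406952 ]), 'grip_force': 0.0, 'grip_width': 1.0010802568585755} 0.0187
```

View pics/scene0.png

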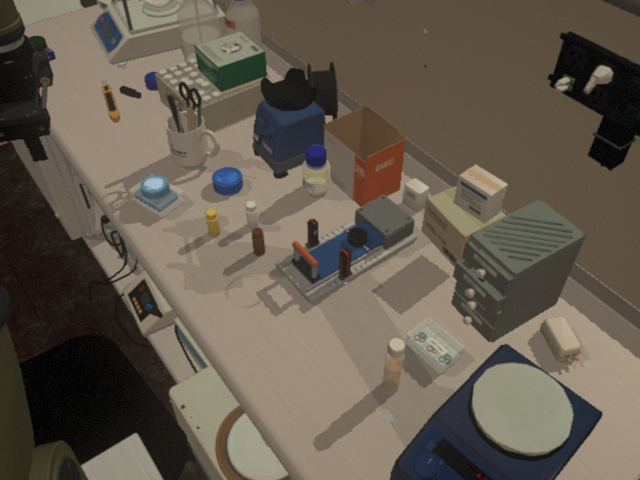

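View pics/side0.png

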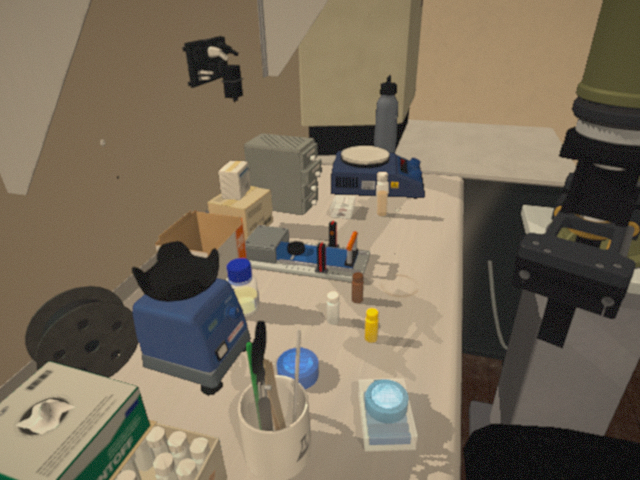

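Scene view: upright small vials are white (252,214), yellow (212,222) and brown (258,241). In the side view they are at (333,307), (372,325) and (357,287). The white one is the one asked for; the amber vial (395,365) is on the other side of the stage, as described. Next I'll enlarge and confirm.

```bash
python3 - <<'E'
from h import *
import pickle
D=pickle.load(open('d0.pkl','rb'))
a=cv2.resize(D['scene']['pixels'][180:310,195:425,::-1],None,fx=3.4,fy=3.4,interpolation=cv2.INTER_CUBIC)
cv2.imwrite('pics/c1.png',a)
b=cv2.resize(D['side']['pixels'][215:350,240:400,::-1],None,fx=4.4,fy=4.4,interpolation=cv2.INTER_CUBIC)
cv2.imwrite('pics/c2.png',b)
im=D['scene']
hsv=cv2.cvtColor(im['pixels'],cv2.COLOR_RGB2HSV)
for nm,lo,hi,box,z in(('handle',(5,150,120),(14,255,255),(280,235,325,285),.065),):
    m=cv2.inRange(hsv,lo,hi);k=np.zeros_like(m);x0,y0,x1,y1=box;k[y0:y1,x0:x1]=m[y0:y1,x0:x1]
    r=cv2.minAreaRect(cv2.findNonZero(k));print(nm,r,onz(im,*r[0],z));bp=cv2.boxPoints(r);print([onz(im,*p,z).round(3).tolist() for p in bp])
for u,v,z,n in((357,237,.038,'cup'),(252,226,0,'vial base'),(251,206,.057,'vial top')):print(n,onz(im,u,v,z).round(3))
E
```

```text
handle ((305.0, 252.5), (30.40559196472168, 3.5355329513549805), 45.0) [0.52471335 0.25504276 0.065     ]
[[0.521, 0.286, 0.065], [0.528, 0.289, 0.065], [0.529, 0.225, 0.065], [0.522, 0.223, 0.065]]
cup [0.638 0.25  0.038]
vial base [0.514 0.424 0.   ]
vial top [0.515 0.419 0.057]
```

View pics/c1.png

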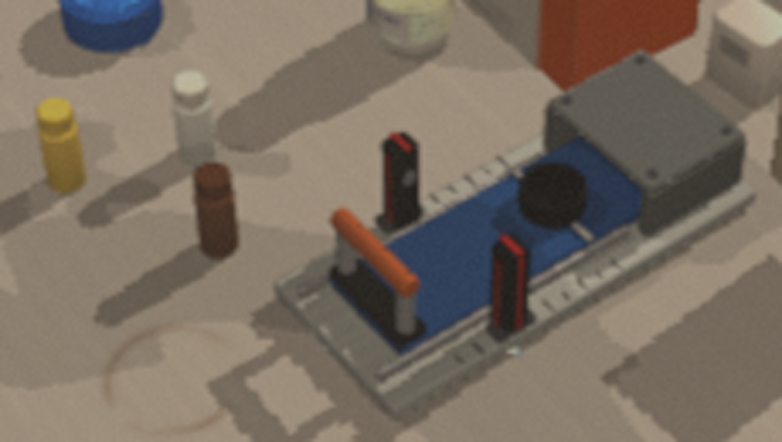

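View pics/c2.png

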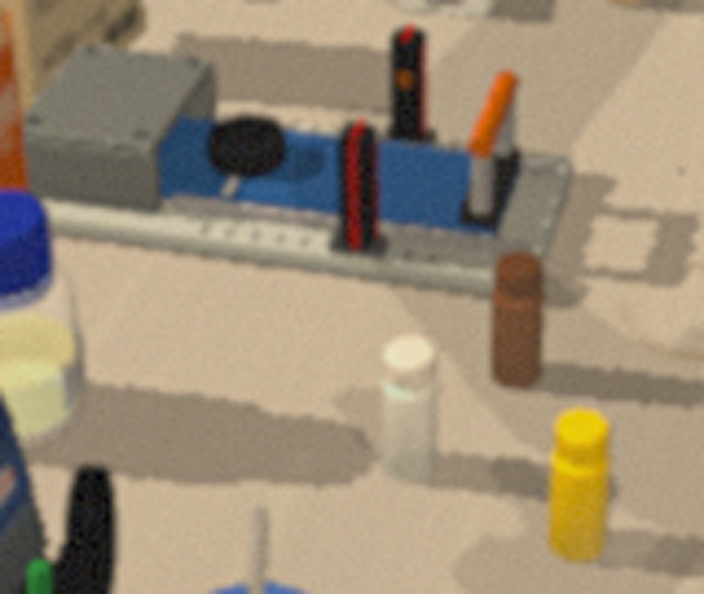

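The crop confirms it: the white screw-cap vial is at scene (251,204) for its top, with the yellow and brown ones left alone. The holder cup is at about (357,235), the handle at (305,252), and the bracket posts are topped at (313,221) and (345,251).

```bash
python3 - <<'E'
from h import *
import pickle
D=pickle.load(open('d0.pkl','rb'));A,B=D['scene'],D['side']
def tri(a,b):
    o1,d1=ray(A,*a);o2,d2=ray(B,*b);M=np.c_[d1,-d2];t=np.linalg.lstsq(M,o2-o1,rcond=None)[0];p,q=o1+t[0]*d1,o2+t[1]*d2;return ((p+q)/2).round(3),np.linalg.norm(p-q).round(4)
S=lambda x,y:(195+x/3.4,180+y/3.4)
C=lambda x,y:(240+x/4.4,215+y/4.4)
for n,a,b,z in(('white',(191,82),(409,352),.057),('brown',(213,175),(519,262),.057),('yellow',(57,108),(582,425),.057),('cup',(553,187),(248,140),.038),('postL',(400,140),(358,128),.076),('postR',(510,243),(407,33),.076),('hL',(340,217),(482,150),.065),('hR',(410,287),(508,78),.065)):
    print(n,tri(S(*a),C(*b)),onz(A,*S(*a),z).round(3),onz(B,*C(*b),z).round(3))
print('lineends',onz(A,*S(512,165),.026).round(3),onz(A,*S(583,230),.026).round(3))
M=R.from_rotvec(ctrl.get_state()['tool_rot']).as_matrix();print(M.round(3)); 
print(todelta([.515,.421,.15]))
E
```

```text
white (array([0.518, 0.424, 0.056]), np.float64(0.0002)) [0.518 0.424 0.057] [0.518 0.426 0.057]
brown (array([0.49 , 0.355, 0.056]), np.float64(0.0008)) [0.489 0.355 0.057] [0.49  0.356 0.057]
yellow (array([0.447, 0.45 , 0.056]), np.float64(0.0005)) [0.447 0.45  0.057] [0.447 0.451 0.057]
cup (array([0.643, 0.256, 0.034]), np.float64(0.0019)) [0.642 0.254 0.038] [0.64  0.262 0.038]
postL (array([0.574, 0.301, 0.076]), np.float64(0.0001)) [0.574 0.301 0.076] [0.574 0.3   0.076]
postR (array([0.576, 0.208, 0.076]), np.float64(0.0003)) [0.576 0.208 0.076] [0.576 0.208 0.076]
hL (array([0.523, 0.284, 0.063]), np.float64(0.0011)) [0.522 0.282 0.065] [0.521 0.287 0.065]
hR (array([0.524, 0.221, 0.066]), np.float64(0.0007)) [0.523 0.222 0.065] [0.524 0.22  0.065]
lineends [0.642 0.289 0.026] [0.643 0.227 0.026]
[[-0.932  0.361 -0.   ]
 [ 0.361  0.932 -0.001]
 [-0.    -0.001 -1.   ]]
[-1.09321068 -0.2360263   0.23950918]
```

```bash
python3 - <<'E'
from h import *
import pickle
D=pickle.load(open('d0.pkl','rb'));A,B=D['scene'],D['side']
for n,p,z in(('mug base',(187,163),0),('scissors',(190,90),.16),('bottle top',(316,152),.099),('tape',(227,182),.02),('bluedev near',(280,172),0),('hat top',(290,75),.2)):print(n,onz(A,*p,z).round(3))
for n,p,z in(('mug',(275,470),0),('scissors top',(262,330),.16),('bottle',(240,268),.099)):print(n,onz(B,*p,z).round(3))
print(todelta([.518,.424,.14]))
E
```

```text
mug base [0.501 0.673 0.   ]
scissors [0.545 0.688 0.16 ]
bottle top [0.679 0.435 0.099]
tape [0.531 0.545 0.02 ]
bluedev near [0.648 0.527 0.   ]
hat top [0.706 0.559 0.2  ]
mug [0.517 0.705 0.   ]
scissors top [0.546 0.642 0.16 ]
bottle [0.674 0.448 0.099]
[-1.09891698 -0.22303928  0.27282414]
```

Request:
{"op": "jog_arm", "data": {"moves": [-0.1,-0.02,0,0,0,-0.04,0,-0.28,-0.06,0,0,0,-0.1,0,-0.46,-0.1,0,0,0,-0.17,0,-0.64,-0.14,0.03,0,0,-0.24,0,-0.82,-0.17,0.06,0,0,-0.31,0,-0.94,-0.2,0.09,0,0,-0.36,0,-1,-0.22,0.1,0,0,-0.375,0,-1,-0.22,0.1,0,0,-0.375,0], "newtons": 15}}

```text
time: 1.15
position: [0.4923, 0.434, 0.1917]
tool_rot: [0.03, -3.141, 0.003]
ft_force: [-1.3, 0.1, -0.3]
grip_width: 0.505
grip_force: 0.0
```

```bash
python3 - <<'E'
from h import *
im=grab('wrist','w1');s=ctrl.get_state();print(s['time'],s['position'],s['grip_width'],R.from_rotvec(s['tool_rot']).as_matrix().round(3).tolist())
print(proj(im,[.518,.424,.057]),proj(im,[.518,.424,.0]),todelta([.518,.424,.023]))
E
```

```text
1.2 [0.49072702 0.43587258 0.19218341] 0.5049258699864052 [[-1.0, -0.021, -0.001], [-0.021, 1.0, -0.0], [0.001, -0.0, -1.0]]
[299.60220731 265.50022309] [301.93211276 244.49876307] [-0.09052781 -0.04142301  0.56387346]
```

View pics/w1.png

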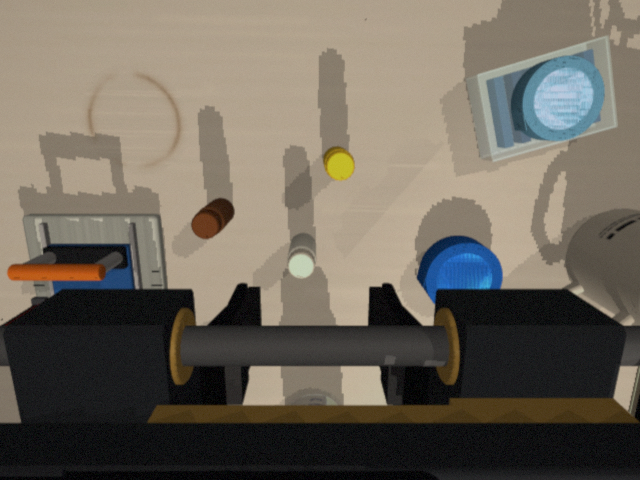

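The wrist view has the white cap at (301,264), 2 px from where I predicted it, with the brown vial at (207,224) and the yellow one at (340,164), clear of the fingers. Descending.

Request:
{"op": "jog_arm", "data": {"moves": [-0.04,-0.02,0.05,0,0,0,0,-0.085,-0.038,0.16,0,0,0,0,-0.085,-0.038,0.28,0,0,0,0,-0.085,-0.038,0.4,0,0,0,0,-0.085,-0.038,0.5,0,0,0,0,-0.085,-0.038,0.55,0,0,0,0,-0.085,-0.038,0.565,0,0,0,0,-0.085,-0.038,0.565,0,0,0,0]}}

```text
time: 2.2
position: [0.517, 0.4258, 0.0238]
tool_rot: [-0.036, 3.14, 0.001]
ft_force: [-0.4, -0.3, -0.2]
grip_width: 0.497
grip_force: 0.0
```

Request:
{"op": "jog_arm", "data": {"moves": [0,0,0,0,0,0,-0.6,0,0,0,0,0,0,-0.9,0,0,0,0,0,0,-0.9,0,0,0,0,0,0,-0.9,0,0,-0.02,0,0,0,-0.9,0,0,-0.08,0,0,0,-0.9,0,0,-0.2,0,0,0,-0.9,0,0,-0.33,0,0,0,-0.9]}}

```text
time: 3.2
position: [0.5165, 0.4253, 0.124]
tool_rot: [-0.036, 3.141, 0.0]
ft_force: [0.3, 0.6, 0.5]
grip_width: 0.239
grip_force: 15.0
```

```bash
python3 - <<'E'
from h import *
s=ctrl.get_state();print(s['time'],s['position'],s['grip_width'],s['grip_force'],s['ft_force'],s['tool_rot'])
print(todelta([.643,.2565,.122]))
E
```

```text
3.2 [0.51653925 0.42526621 0.12400549] 0.23913613955647287 14.990840081591159 [0.27623137 0.58798271 0.52600615] [-3.59866528e-02  3.14119162e+00  3.10083269e-04]
[-0.40853592 -0.57206496  0.00665385]
```

Request:
{"op": "jog_arm", "data": {"moves": [-0.04,-0.04,-0.1,0,0,0,-0.9,-0.14,-0.15,-0.12,0,0,0,-0.9,-0.26,-0.28,-0.12,0,0,0,-0.9,-0.38,-0.41,-0.12,0,0,0,-0.9,-0.47,-0.51,-0.12,0,0,0,-0.9,-0.53,-0.565,-0.12,0,0,0,-0.9,-0.54,-0.57,-0.12,0,0,0,-0.9,-0.54,-0.57,-0.12,0,0,0,-0.9]}}

```text
time: 4.2
position: [0.6814, 0.2604, 0.1582]
tool_rot: [0.04, -3.14, -0.003]
ft_force: [0.1, 0.5, 0.1]
grip_width: 0.244
grip_force: 15.0
```

```bash
python3 - <<'E'
from h import *
import pickle
im=grab('wrist','w2');pickle.dump(im,open('w2.pkl','wb'));s=ctrl.get_state();print(s['time'],s['position'],s['grip_width'],s['tool_rot'])
for p in([.643,.2565,.038],[.575,.2545,.026],[.574,.301,.076],[.5235,.2535,.065]):print(proj(im,p))
E
```

```text
4.25 [0.68103436 0.26091137 0.15814061] 0.2432526781194721 [ 4.09457050e-02 -3.14030040e+00 -2.69196356e-03]
[308.92384554 179.10314279]
[308.37848     69.57024798]
[395.84374197  58.05017748]
[307.75478222 -46.28249136]
```

View pics/w2.png

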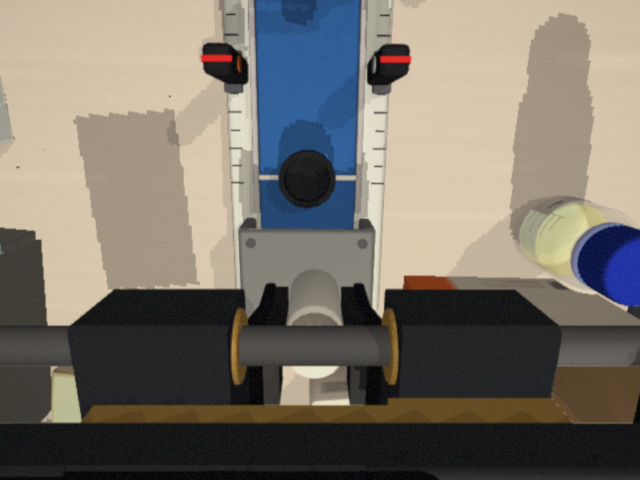

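The wrist view shows the cup at (307,178), the white line ends at (267,178) and (347,178), the red marks on the post tops at (216,58) and (396,59), and the vial upright in the fingers. I'll fit these with masks.

```bash
python3 - <<'E'
from h import *
import pickle
im=pickle.load(open('w2.pkl','rb'));px=im['pixels'];hsv=cv2.cvtColor(px,cv2.COLOR_RGB2HSV)
red=cv2.inRange(hsv,(0,190,150),(5,255,255))|cv2.inRange(hsv,(174,190,150),(180,255,255));red[100:]=0
P=[]
for x0,x1 in((195,240),(370,420)):
    k=np.zeros_like(red);k[:,x0:x1]=red[:,x0:x1];pt=cv2.findNonZero(k).reshape(-1,2);c=pt.mean(0);P.append(onz(im,*c,.076));print('red',c,len(pt),P[-1].round(4))
g=px.max(2)
k=np.zeros_like(red);k[130:225,262:350]=(g[130:225,262:350]<45)*255
c=max(cv2.findContours(k,0,1)[0],key=cv2.contourArea);e=cv2.fitEllipse(c);print('cup',e,[onz(im,*e[0],z).round(4) for z in(.038,.032)])
w=((px.min(2)>130)*255).astype(np.uint8)
for x0,x1 in((262,275),(337,354)):
    s=w[168:188,x0:x1];v,u=np.nonzero(s);print('line',u.mean()+x0,v.mean()+168,len(u),onz(im,u.mean()+x0,v.mean()+168,.026).round(4))
print('mid red',np.mean(P,0),'yaw',np.degrees(np.arctan2(-(P[1]-P[0])[0],(P[1]-P[0])[1])))
print(todelta([.643,.2565,.055]))
E
```

```text
red [216.63186813  57.6043956 ] 182 [0.5762 0.207  0.076 ]
red [395.14795918  58.91326531] 196 [0.5744 0.3007 0.076 ]
cup ((306.5569763183594, 178.66055297851562), (54.537288665771484, 55.95301818847656), 2.3619933128356934) [array([0.6428, 0.255 , 0.038 ]), array([0.6435, 0.2549, 0.032 ])]
line 267.32142857142856 177.03571428571428 56 [0.6438 0.2282 0.026 ]
line 344.77777777777777 177.09876543209876 81 [0.6425 0.2807 0.026 ]
mid red [0.57532229 0.25382131 0.076     ] yaw 1.0917343158614452
[ 0.12677705 -0.01198799  0.343909  ]
```

Request:
{"op": "jog_arm", "data": {"moves": [0.03,-0.005,0,0,0,0,-0.9,0.08,-0.01,0.04,0,0,0,-0.9,0.115,-0.017,0.1,0,0,0,-0.9,0.127,-0.017,0.17,0,0,0,-0.9,0.127,-0.017,0.23,0,0,0,-0.9,0.127,-0.017,0.26,0,0,0,-0.9,0.127,-0.017,0.26,0,0,0,-0.9,0.127,-0.017,0.26,0,0,0,-0.9]}}

```text
time: 5.25
position: [0.6452, 0.2523, 0.0809]
tool_rot: [-0.036, 3.14, 0.001]
ft_force: [-0.4, 0.6, -0.7]
grip_width: 0.242
grip_force: 15.0
```

```bash
python3 - <<'E'
from h import *
s=ctrl.get_state();print(s['time'],s['position'],s['qd'].round(3),s['tool_rot'],s['grip_width'])
print(todelta([.643,.2551,.050]))
im=grab('side','s2');cv2.imwrite('pics/s2c.png',cv2.resize(im['pixels'][190:300,230:390,::-1],None,fx=4,fy=4,interpolation=cv2.INTER_CUBIC))
E
```

```text
5.25 [0.64516477 0.2522979  0.08092792] [ 0.001 -0.005  0.001 -0.003  0.     0.001  0.003] [-3.58178473e-02  3.14003074e+00  9.20717760e-04] 0.242121121751018
[0.00714158 0.00944366 0.10308882]
```

View pics/s2c.png

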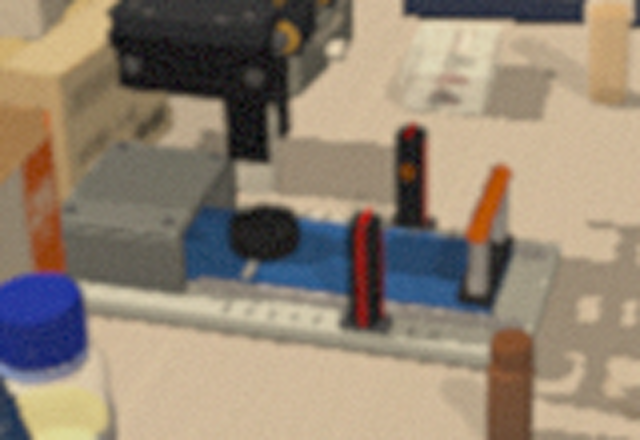

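The vial hangs upright below the fingers at crop (255,178), just over the cup at (265,232). I'll correct by 3 mm and lower.

Request:
{"op": "jog_arm", "data": {"moves": [0.007,0.0095,0,0,0,0,-0.9,0.007,0.0095,0,0,0,0,-0.9,0.007,0.0095,0.03,0,0,0,-0.9,0.007,0.0095,0.06,0,0,0,-0.9,0.007,0.0095,0.08,0,0,0,-0.9,0.007,0.0095,0.095,0,0,0,-0.9,0.007,0.0095,0.1,0,0,0,-0.9,0.007,0.0095,0.1,0,0,0,-0.9]}}

```text
time: 6.3
position: [0.6425, 0.2549, 0.0502]
tool_rot: [-0.036, 3.141, 0.0]
ft_force: [-0.1, 0.7, -0.3]
grip_width: 0.24
grip_force: 15.0
```

Request:
{"op": "jog_arm", "data": {"moves": [0,0,0,0,0,0,-0.4,0,0,0,0,0,0,-0.2,0,0,0,0,0,0,0,0,0,0,0,0,0,0,0,0,-0.04,0,0,0,0,0,0,-0.14,0,0,0,0,0,0,-0.27,0,0,0,0,0,0,-0.36,0,0,0,0]}}

```text
time: 7.3
position: [0.6432, 0.2552, 0.1614]
tool_rot: [-0.036, 3.138, 0.002]
ft_force: [-0.3, 0.7, 0.6]
grip_width: 0.5
grip_force: 0.0
```

```bash
python3 - <<'E'
from h import *
s=ctrl.get_state();print(s['time'],s['position'],s['tool_rot'],s['grip_width'],s['joint_positions'].round(2))
im=grab('side','s3');a=cv2.resize(im['pixels'][190:300,230:390,::-1],None,fx=3,fy=3)
im=grab('scene','sc3');b=cv2.resize(im['pixels'][170:280,265:425,::-1],None,fx=3,fy=3)
cv2.imwrite('pics/c3.png',cv2.vconcat([a,b])[:600])
print(todelta([.5235,.2535,.12]))
E
```

```text
7.3 [0.64319236 0.25516871 0.16137054] [-3.58387684e-02  3.13835054e+00  2.11920209e-03] 0.4999926582936403 [-0.51  0.44  0.12  1.42 -0.05  1.28  1.21]
[0.40560543 0.00105296 0.14212045]
```

View pics/c3.png

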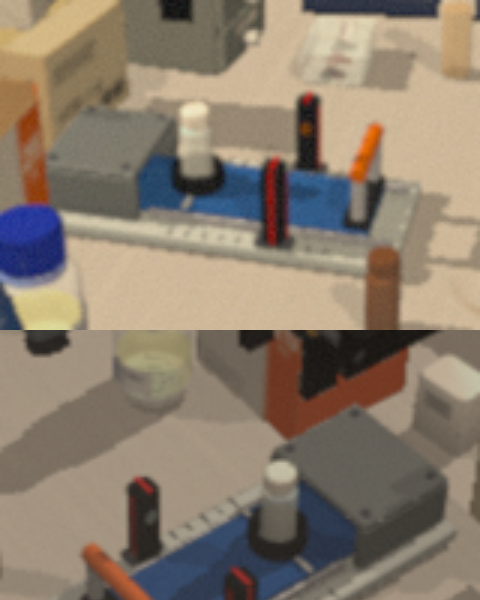

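The vial stands upright in the cup in both crops, at side crop (195,140) and scene crop (280,500), and the fingers are clear. Now to the handle, with a +90° turn so the fingers close along the slide.

Request:
{"op": "jog_arm", "data": {"moves": [0.03,0,0,0,0,0.05,0,0.11,0,0,0,0,0.2,0,0.2,0,0,0,0,0.36,0,0.29,0,0,0,0,0.52,0,0.36,0,0,0,0,0.68,0,0.4,0,0,0,0,0.84,0,0.405,0,0,0,0,0.97,0,0.405,0,0,0,0,1,0]}}

```text
time: 8.4
position: [0.5204, 0.2521, 0.1578]
tool_rot: [-1.539, -2.738, 0.001]
ft_force: [0.5, 0.1, 0.2]
grip_width: 0.502
grip_force: 0.0
```

```bash
python3 - <<'E'
from h import *
s=ctrl.get_state();M=R.from_rotvec(s['tool_rot']).as_matrix()
print(s['position'],'yaw of tool y',np.degrees(np.arctan2(M[1,1],M[0,1])),M[:,2].round(4))
print(todelta([.5235,.2535,.11]))
E
```

```text
[0.52039413 0.25207885 0.15779626] yaw of tool y 31.321219488212748 [-4.e-04 -2.e-04 -1.e+00]
[-0.00134342  0.01137194  0.15931614]
```

Request:
{"op": "jog_arm", "data": {"moves": [0,0.005,0,0,0,0.1,0,-0.001,0.011,0.03,0,0,0.25,0,-0.001,0.011,0.08,0,0,0.4,0,-0.001,0.011,0.13,0,0,0.48,0,-0.001,0.011,0.16,0,0,0.5,0,-0.001,0.011,0.16,0,0,0.5,0,-0.001,0.011,0.16,0,0,0.5,0,-0.001,0.011,0.16,0,0,0.5,0]}}

```text
time: 9.4
position: [0.5243, 0.2538, 0.1108]
tool_rot: [2.195, 2.247, 0.002]
ft_force: [-0.5, -0.1, 0.2]
grip_width: 0.499
grip_force: 0.0
```

```bash
python3 - <<'E'
from h import *
im=grab('scene','sc4');s=ctrl.get_state();M=R.from_rotvec(s['tool_rot']).as_matrix()
print(s['position'],'yaw of tool y',np.degrees(np.arctan2(M[1,1],M[0,1])),M[:,2].round(4),s['joint_positions'].round(2))
print(todelta([.5235,.2538,.046]))
E
```

```text
[0.52422515 0.25373204 0.11070588] yaw of tool y 1.3398415905355894 [ 1.e-03  6.e-04 -1.e+00] [-0.74  0.26  0.28  1.77 -0.08  1.12 -0.41]
[ 1.50380479e-04 -2.62936282e-03  2.15683844e-01]
```

Request:
{"op": "jog_arm", "data": {"moves": [0,-0.003,0.03,0,0,0,0,0,-0.003,0.09,0,0,0,0,0,-0.003,0.15,0,0,0,0,0,-0.003,0.195,0,0,0,0,0,-0.003,0.215,0,0,0,0,0,-0.003,0.215,0,0,0,-0.5,0,-0.003,0.215,0,0,0,-1,0,-0.003,0.215,0,0,0,-1], "newtons": 40}}

```text
time: 10.45
position: [0.5234, 0.2538, 0.0463]
tool_rot: [2.196, 2.247, 0.002]
ft_force: [0.0, 0.0, -0.4]
grip_width: 0.246
grip_force: 0.0
```

Request:
{"op": "jog_arm", "data": {"moves": [0,0,0,0,0,0,-1,0,0,0,0,0,0,-1,0,-0.002,0,0,0,0,-1,0,-0.006,0,0,0,0,-1,0,-0.012,0,0,0,0,-1,0,-0.02,0,0,0,0,-1,0,-0.028,0,0,0,0,-1,0,-0.034,0,0,0,0,-1]}}

```text
time: 11.45
position: [0.5134, 0.2535, 0.0461]
tool_rot: [2.195, 2.246, 0.003]
ft_force: [4.8, -0.1, -0.4]
grip_width: 0.124
grip_force: 40.0
```

```bash
python3 - <<'E'
from h import *
s=ctrl.get_state();print(s['position'],s['grip_width'],s['grip_force'],s['ft_force'],s['torque'])
u=np.array([np.cos(.021),np.sin(.021),0]);print(todelta([.5235-.058*u[0],.2534-.058*u[1],s['position'][2]]))
E
```

```text
[0.51339441 0.25353938 0.04608685] 0.12426042714878983 39.9724290962331 [ 4.79302933 -0.06370295 -0.42311791] [ 0.13269546 -1.03973321  0.00753311]
[-0.00086838 -0.1596669  -0.00028963]
```

Request:
{"op": "jog_arm", "data": {"moves": [0,-0.006,0,0,0,0,-1,0,-0.014,0,0,0,0,-1,0,-0.024,0,0,0,0,-1,0,-0.034,0,0,0,0,-1,0,-0.044,0,0,0,0,-1,0,-0.054,0,0,0,0,-1,0,-0.064,0,0,0,0,-1,0,-0.074,0,0,0,0,-1]}}

```text
time: 12.45
position: [0.4918, 0.2531, 0.0461]
tool_rot: [2.195, 2.246, 0.004]
ft_force: [6.9, 1.2, -2.0]
grip_width: 0.12
grip_force: 40.0
```

Request:
{"op": "jog_arm", "data": {"moves": [0,-0.01,0,0,0,0,-1,0,-0.02,0,0,0,0,-1,0,-0.03,0,0,0,0,-1,0,-0.04,0,0,0,0,-1,0,-0.05,0,0,0,0,-1,0,-0.058,0,0,0,0,-1,0,-0.063,0,0,0,0,-1,0,-0.065,0,0,0,0,-1]}}

```text
time: 13.45
position: [0.4728, 0.2528, 0.0461]
tool_rot: [2.195, 2.245, 0.006]
ft_force: [7.9, 2.0, -3.1]
grip_width: 0.122
grip_force: 39.9
```

```bash
python3 - <<'E'
from h import *
s=ctrl.get_state();print(s['time'],s['position'],s['grip_width'],s['grip_force'],s['ft_force'])
out=[]
for n,(y0,y1,x0,x1) in(('scene',(190,300,250,410)),('side',(200,310,250,410))):
    im=grab(n,n+'5');out.append(cv2.resize(im['pixels'][y0:y1,x0:x1,::-1],None,fx=3.7,fy=2.7 if 0 else 2.7,interpolation=cv2.INTER_CUBIC))
    print(n,[proj(im,p).round(1).tolist() for p in([.58,.228,.026],[.58,.281,.026],[.5753,.2538,.026])])
cv2.imwrite('pics/c5.png',cv2.vconcat(out))
im=grab('wrist','w5')
E
```

```text
13.45 [0.47277604 0.25277637 0.04610244] 0.122367913947612 39.94813376222737 [ 7.92813614  2.03102215 -3.09205304]
scene [[339.2, 262.6], [321.9, 245.2], [328.6, 255.1]]
side [[328.6, 247.3], [321.7, 260.3], [327.5, 253.8]]
```

View pics/c5.png

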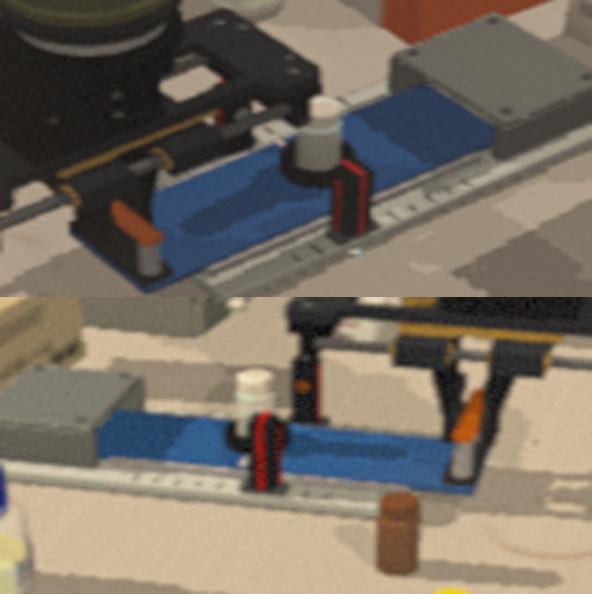

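The vial stands in the cup in both crops, at (322,130) and (257,400). The cup is still about 17 mm short of the posts.

Request:
{"op": "jog_arm", "data": {"moves": [0,-0.004,0,0,0,0,-1,0,-0.01,0,0,0,0,-1,0,-0.018,0,0,0,0,-1,0,-0.026,0,0,0,0,-1,0,-0.034,0,0,0,0,-1,0,-0.04,0,0,0,0,-1,0,-0.044,0,0,0,0,-1,0,-0.045,0,0,0,0,-1]}}

```text
time: 14.6
position: [0.4596, 0.2525, 0.0461]
tool_rot: [2.195, 2.245, 0.007]
ft_force: [8.7, 2.1, -4.3]
grip_width: 0.124
grip_force: 39.9
```

```bash
python3 - <<'E'
from h import *
import pickle
s=ctrl.get_state();print(s['time'],s['position'],s['grip_width'],s['ft_force'])
D={n:grab(n,n+'6') for n in('wrist','scene','side')};pickle.dump(D,open('d6.pkl','wb'))
for n in D:print(n,[proj(D[n],p).round(1).tolist() for p in([.579,.228,.026],[.579,.281,.026],[.5744,.3007,.076],[.5762,.207,.076],[.579,.254,.083])])
a=cv2.resize(D['wrist']['pixels'][:,:,::-1],(400,300));
b=cv2.resize(D['scene']['pixels'][200:280,290:397,::-1],(400,300),interpolation=cv2.INTER_CUBIC)
c=cv2.resize(D['side']['pixels'][215:295,270:377,::-1],(400,300),interpolation=cv2.INTER_CUBIC)
cv2.imwrite('pics/c6.png',cv2.vconcat([cv2.hconcat([a,b]),cv2.hconcat([c,c*0])]))
E
```

```text
14.6 [0.45960385 0.25249281 0.04608435] 0.12441255193540766 [ 8.65166216  2.07945401 -4.29301767]
wrist [[568.4, 345.2], [589.9, 235.5], [686.7, 213.3], [628.5, 462.7], [683.1, 358.9]]
scene [[338.8, 262.8], [321.4, 245.5], [312.9, 221.3], [345.3, 251.7], [330.4, 232.5]]
side [[329.0, 247.3], [322.1, 260.4], [321.2, 244.3], [332.8, 222.3], [325.4, 229.6]]
```

View pics/c6.png

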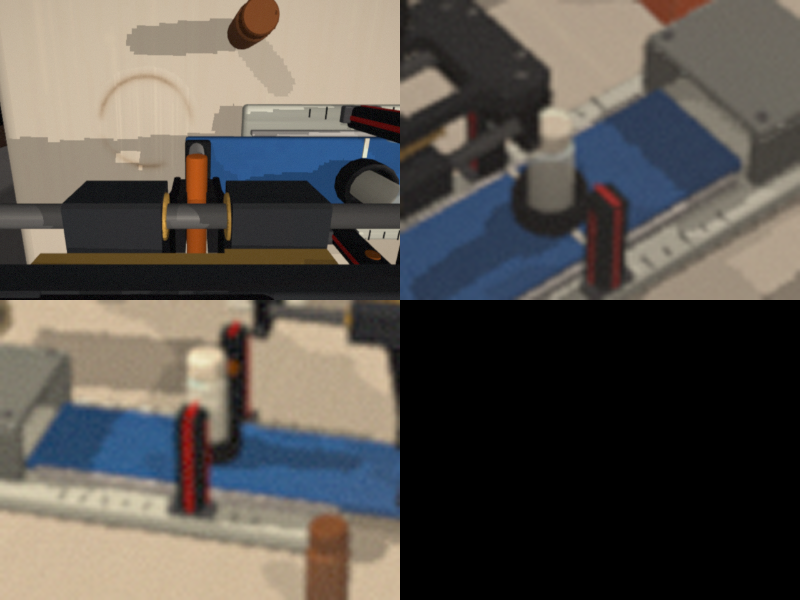

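The wrist view now shows the white line at about full-image (584,235), the orange bar between the fingers at (315,360), and the vial upright. Scene crop (555,170) and side crop (207,380) agree. I'll measure the line.

```bash
python3 - <<'E'
from h import *
import pickle
D=pickle.load(open('d6.pkl','rb'));im=D['wrist'];px=im['pixels']
w=((px.min(2)>140)*255).astype(np.uint8)
for v in(228,236,244,250):
    u=np.nonzero(w[v,565:605])[0]+565
    if len(u):print(v,u.min(),u.max(),[onz(im,u.mean(),v,z).round(4).tolist() for z in(.026,.024)])
hsv=cv2.cvtColor(px,cv2.COLOR_RGB2HSV);m=cv2.inRange(hsv,(5,150,90),(14,255,255));u=np.nonzero(m[265:285,290:340])[1]+290;print('bar',u.min(),u.max(),onz(im,(u.min()+u.max())/2,275,.065).round(4))
for n,s,b in(('scene',(290,200),3.745),('side',(270,215),3.74)):pass
# cup from scene: near-left rim pixels, line end
sc=D['scene'];print('scene line end visible',[onz(sc,290+u/3.74,200+v/3.75,.026).round(4).tolist() for u,v in((512,143),(578,238)) for u in[u-400]])
s=ctrl.get_state();print(s['position'])
E
```

```text
228 584 590 [[0.5771, 0.2843, 0.026], [0.5784, 0.2839, 0.024]]
236 582 588 [[0.5769, 0.2807, 0.026], [0.5782, 0.2803, 0.024]]
244 581 587 [[0.5771, 0.2771, 0.026], [0.5784, 0.2766, 0.024]]
250 580 586 [[0.5772, 0.2744, 0.026], [0.5785, 0.2738, 0.024]]
bar 298 331 [0.4587 0.2739 0.065 ]
scene line end visible [[0.5878, 0.2978, 0.026], [0.5764, 0.228, 0.026]]
[0.45960445 0.25251911 0.04610037]
```

Request:
{"op": "jog_arm", "data": {"moves": [0,-0.001,0,0,0,0,-1,0,-0.003,0,0,0,0,-1,0,-0.005,0,0,0,0,-1,0,-0.007,0,0,0,0,-1,0,-0.009,0,0,0,0,-1,0,-0.011,0,0,0,0,-1,0,-0.011,0,0,0,0,-1,0,-0.011,0,0,0,0,-1]}}

```text
time: 15.75
position: [0.4564, 0.2524, 0.0461]
tool_rot: [2.195, 2.245, 0.007]
ft_force: [8.3, 1.9, -3.3]
grip_width: 0.127
grip_force: 39.9
```

```bash
python3 - <<'E'
from h import *
import pickle
s=ctrl.get_state();print(s['time'],s['position'],s['ft_force'],s['grip_width'])
D={n:grab(n,n+'7') for n in('wrist','scene')};im=D['wrist'];px=im['pixels'];pickle.dump(D,open('d7.pkl','wb'))
w=((px.min(2)>140)*255).astype(np.uint8)
for v in(228,244):
    u=np.nonzero(w[v,560:605])[0]+560;print(v,u.min(),u.max(),onz(im,u.mean(),v,.026).round(4))
# where the red-line plane (stage x at mark) meets deck/post faces in this view
for p in([.5744,.2945,.026],[.5744,.2945,.05],[.5744,.3007,.076],[.5746,.28,.026]):print(proj(im,p).round(1))
a=cv2.resize(px[150:280,510:640,::-1],(400,400),interpolation=cv2.INTER_CUBIC)
b=cv2.resize(D['scene']['pixels'][205:285,290:370,::-1],(400,400),interpolation=cv2.INTER_CUBIC)
cv2.imwrite('pics/c7.png',cv2.hconcat([a,b]))
E
```

```text
15.75 [0.45637323 0.25243522 0.04608829] [ 8.29329535  1.88142345 -3.25509015] 0.12728391602685962
228 584 590 [0.5739 0.2843 0.026 ]
244 581 587 [0.5739 0.2771 0.026 ]
[592.8 204.8]
[633.  216.1]
[697.  213.3]
[586.8 237.6]
```

View pics/c7.png

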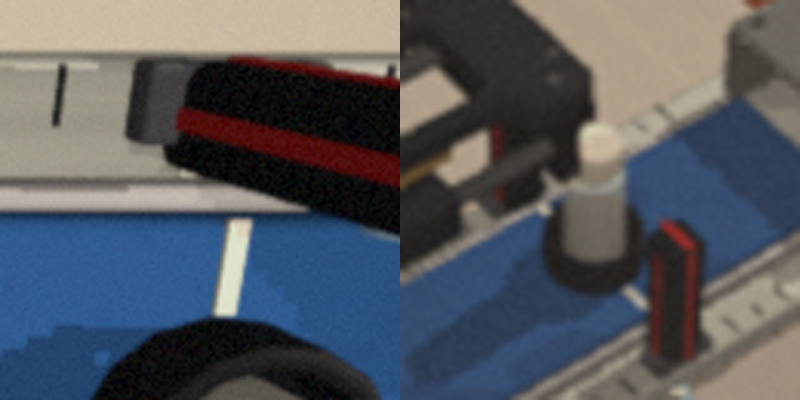

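The white line is level with the red line within about 1 mm. The wrist view puts it at x = 0.574 and the kinematics at 0.576, against the mark at 0.575. The vial stands upright in the scene crop at (600,190), so I'll hand in.

```bash
python3 -c "
from bench import ctrl
print(ctrl.close_job())"
```

```text
the job is handed in; nothing more can be done
None
```

The white vial stands upright in the holder cup. The gripper is holding the carriage by its handle with the white line at the red line (within about 1 mm by my measurements), and the job is handed in.

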